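# Nudge the setting discs into their carrier pockets

### The arm

A 7-joint arm with a two-finger parallel gripper is mounted at the origin on a cart in front of the work surface, level with it; the furniture and walls round the work are solid. World frame = base frame: x ahead of the robot, y to its left, z up, the work surface at z = 0. Lengths are in m, angles in degrees, forces in N, time in s.
With the tool pointing down it reaches from about 0.425 to 0.875 m from the base axis. Payload 4.7 kg.
Tool frame: the origin (TCP) lies at the very end of the fingers, on their centre line; the grasp point (between the pads) lies 19 mm behind it; z points along the fingers, y is the line along which they close (so a half turn about z gives the same grasp; the last joint's range is limited). The gripper opens to 87 mm and grips with 3 to 60 N. Pads are 19 mm wide; open, the fingers measure 117 mm over their backs; the gripper's body (75 mm by 190 mm) begins 51 mm behind the grasp point.
Start: joints at [77.756, 18.392, -4.016, 83.108, 1.295, 78.541, -3.26], TCP at [0.147, -0.633, 0.223] pointing down, gripper open.
Joint ranges: [-163.93, 163.93], [-17.29, 119.83], [-79.2, 71.16], [3.27, 140.29], [-89.18, 269.18], [5.43, 117.66], [-154.24, 154.24]. Speed limits (degrees/s): [147.25, 147.25, 180, 180, 180, 180, 180].

### API

Orientations are given as [roll, pitch, yaw] about the fixed x, y, z axes, in that order (R = Rz(yaw) Ry(pitch) Rx(roll)).
In Python, from cell import get_obs, read_camera, sign_off, silhouettes gives the robot as it stands.
- The arm moves only by the tool play_rows, never from a script. Its argument "steps" is a list that holds one entry, the list of rows, each a list of 7 numbers: the shift along the tool's x, y, z in m, then the turn, a rotation vector about the tool's x, y, z in rad, then the finger opening in m, from 0 to 0.087. A call has 1 to 12 rows; each row shifts and turns the commanded pose from where the row before left it, along the tool's axes as they then stand; what a row does not reach is not made up. A row lasts 1/10 s, in which the tool goes at most 50 mm and 8.59 degrees, less where a joint would pass 70% of its speed; a pose out of reach is approached as far as the arm can. A call is refused whole if a number of a shift passes 0.05 or a number of a turn 0.15, either way. A call with a gripper value outside its range is refused whole. The fingers move at their own pace and stop on an object; "force" is the grip in N (left out, the last holds). Time passes only in rows, so rows that do not move let the fingers close. It gives the time, the measured TCP pose, the force, the opening and the grip force at its end, in the units of the state.
- get_obs(): the state, without advancing time (a new reading comes with each control period).
- read_camera(name): name is "side" or "top" or "wrist"; returns a dict with "frame" (420x560x3 uint8, red, green, blue), "intrinsics" (3x3 intrinsics, pixels), "k1" (the pictures are not rectified: a ray, as slopes to the right and down, at radius r is drawn at 1 + k1 r^2 times it, then the intrinsics apply), "view" (4x4, takes a point from world to camera coordinates). Camera axes: x right, y up, looking along -z (the intrinsics and any distortion apply to the point x, -y, -z); pixel columns grow to the right and rows downward; lengths in m; the calibration is good to about 2 mm. A picture is of the moment at which its call begins. There is no depth.
- sign_off(): hands the job in; it is judged then, once.
Trained networks look in the newest picture that a camera, given by its name, has taken for a name from the list of things; names that differ only in an ending like _2 or _b are one class to them, and where a whole thing is asked for, a point or a joint stands for the part that bears it (a point fixed in the world has none). Each returns a list of dicts, best first, with "p" (0 to 1); they miss things now and then, are a little off and sometimes report something else, mostly with a low value. They report only what shows in the picture. A call takes as long as a camera call. They do not tell look-alikes from the thing itself.
- silhouettes(camera, name): "pixels" (420x560 bool, what is visible of it) and "extent" ([left, top, right, bottom] in pixels, round what is visible of it).
The state is a dict: "time_s": time; "qpos": joint angles; "joint_velocities": joint speeds; "effort": joint torques, N m; "tool_pos": TCP position; "tool_rot": TCP orientation; "force": force on the tool from outside, world axes, zero at the start; "wrist_torque": the same for the moment, N m; "grip_width": finger opening in m; "grasp_force": force on a finger pad.
Only numpy, scipy, OpenCV 4.12 (cv2) and the standard library are available. Lean on these libraries where they do the work, as an engineer would, in place of code of your own. Each camera call takes 0.05 s, during which the arm holds its last target. There are 200 camera calls.

### The job

Two steel setting discs lie loose on top of the flat grey carrier plate. Push each disc across the plate with the fingertips until it drops over the rim into the round pocket of its own size (large disc in the large pocket, small disc in the small one) and lies flat and flush there. Only push them: do not pick either disc up, keep them on the plate, and leave the white lid, the small bottle and the glass jar beside the plate where they are.

Things in the scene. Friction and masses are not known exactly. Their poses are not given: they have to be found in the camera images.
- carrier: Heavy, immovable flat grey plate, 190 (x) x 220 (y) mm, its top 24 mm above the worktop. Origin at the centre of its underside on the worktop; x runs along the short side, towards the edge near which the two pockets lie, y along the long side, z up. It stands at a different place and yaw (up to 0.4 rad) each time.
- large_pocket (a point): Centre of the mouth of the large round blind pocket, level with the plate's top (24 mm up), at x +35, y +55 mm in the carrier's frame. 51 mm diameter, 6 mm deep, flat floor with a thin dark liner, 1 mm chamfer at the mouth.
- small_pocket (a point): Centre of the mouth of the small round blind pocket, level with the plate's top (24 mm up), at x +35, y -55 mm in the carrier's frame. 37 mm diameter, 6 mm deep, flat floor with a thin dark liner, 1 mm chamfer at the mouth.
- large_disc: Loose plain steel disc, 48 mm diameter, 6 mm thick, about 85 g, lying flat on the plate. Origin at the centre of its underside, z along its axis. The discs start on the half of the plate away from the pockets (about 85 mm from the pocket row in the carrier's x); which of them starts opposite which pocket varies.
- large_disc_center (a point): Centre of the large disc, half-way up its thickness (3 mm above its underside).
- small_disc: Loose plain steel disc, 34 mm diameter, 6 mm thick, about 45 g, lying flat on the plate. Origin at the centre of its underside, z along its axis. It would also drop into the large pocket, which is the wrong one.
- small_disc_center (a point): Centre of the small disc, half-way up its thickness (3 mm above its underside).
- white_lid: White screw lid lying on the worktop beside the plate, 50 mm diameter, 12 mm high. Origin at the centre of its underside. Not to be moved.
- pill_bottle: Small capped bottle standing on the worktop beside the plate, 36 mm diameter, 75 mm high. Origin at the centre of its underside. Not to be moved.
- glass_jar: Open clear jar standing on the worktop behind the plate, 56 mm diameter, 42 mm high. Origin at the centre of its underside. Not to be moved.
Mind the look-alikes: they are no part of the job. Leave any brown, purple or turquoise look-alike of the small_disc alone.

How it is judged (in metres and radians):
At the end, for the whole second after the job is handed in: Each disc rests in the pocket of its own size: centre within 4 mm of the pocket's centre, flat to 0.06 rad, its top flush with the plate to about 1 mm, at rest (horizontal distance between large_disc_center and large_pocket below 0.004 m and z of each of large_disc_center, small_disc_center in the frame of carrier below 0.0222 m and angle between the z axis of each of large_disc, small_disc and the z axis of carrier, either way round below 0.06 rad and linear speed of each of large_disc, small_disc below 0.01 m/s and horizontal distance between small_disc_center and small_pocket below 0.004 m); the robot touches nothing.
It fails at once if a disc is lifted more than 7 mm off the plate (z of any of large_disc_center, small_disc_center in the frame of carrier above 0.034 m).
It fails at once if a disc leaves the plate (z of any of large_disc_center, small_disc_center in the frame of carrier below 0.015 m).
It fails at once if the white lid is moved by more than 20 mm or tipped over (distance of white_lid from where it was at the start of the episode above 0.02 m or angle between white_lid's own z axis and vertical above 0.5 rad).
It fails at once if the pill bottle is moved by more than 20 mm or tipped over (distance of pill_bottle from where it was at the start of the episode above 0.02 m or angle between pill_bottle's own z axis and vertical above 0.5 rad).
It fails at once if the glass jar is moved by more than 20 mm or tipped over (distance of glass_jar from where it was at the start of the episode above 0.02 m or angle between glass_jar's own z axis and vertical above 0.5 rad).
It also fails if it takes over 58 s, if anything falls off the work surface, if the arm or the gripper's body presses on something with over 40 N, if the wrist force passes 120 N, or if a joint passes its speed limit or range.

## Working session

There is one attempt and no reset: what is moved stays moved. The work goes in short steps, Python scripts to look and compute and a tool call to move; the robot and the scene stay as the last step left them, time stands still between calls to the robot, and variables do not carry over. Pictures are saved under pics/ and viewed, at most 10 in all, crops included, and the job is handed in when it is done.

Besides the shell and the picture viewer there is one more tool, called after "Request:" as name(argument=value, ...), one argument or row to a line, values as JSON. play_rows: Moves the arm, as the interface text tells. Its arguments: {"type":"object","properties":{"steps":{"type":"array","items":{"type":"array","items":{"type":"array","items":{"type":"number"}}}},"force":{"type":"number"}},"required":["steps"]}

```bash
mkdir -p pics; cat > h.py <<'E'
import numpy as np, cv2
from cell import *
def ray(cam,uv):
    K=np.array(cam["intrinsics"]);V=np.array(cam["view"]);k=cam["k1"]
    d=np.array([(uv[0]-K[0,2])/K[0,0],(uv[1]-K[1,2])/K[1,1]]);s=d.copy()
    for _ in range(30): s=d/(1+k*(s@s))
    R=V[:3,:3];o=-R.T@V[:3,3];return o,R.T@np.array([s[0],-s[1],-1])
def at(cam,uv,z):
    o,d=ray(cam,uv);return (o+d*(z-o[2])/d[2])[:2]
def proj(cam,p):
    K=np.array(cam["intrinsics"]);V=np.array(cam["view"]);q=V[:3,:3]@np.array(p)+V[:3,3]
    s=np.array([q[0],-q[1]])/-q[2];s=s*(1+cam["k1"]*(s@s));return K[0,0]*s[0]+K[0,2],K[1,1]*s[1]+K[1,2]
def look(cn,names,z={}):
    cam=read_camera(cn)
    for n in names:
        for r in silhouettes(cn,n)[:4]:
            m=np.array(r["pixels"]);ys,xs=np.nonzero(m);zz=z.get(n,.03)
            c=(xs.mean(),ys.mean());col=np.median(cam["frame"][m],axis=0)
            print(cn,n,round(r["p"],2),np.round(c,1),r["extent"],len(xs),col,np.round(at(cam,c,zz),4))
    return cam
E
python3 - <<'E'
from h import *
N=["carrier","large_disc","small_disc","white_lid","pill_bottle","glass_jar"]
o=get_obs();print(o["time_s"],o["tool_pos"],o["tool_rot"])
ims=[]
for c in("top","side"):
    cam=look(c,N);cv2.imwrite(f"pics/{c}0.png",cam["frame"][...,::-1])
    V=np.array(cam["view"]);print(-V[:3,:3].T@V[:3,3])
E
```

```text
0.0 [ 0.14662402 -0.63265948  0.2214175 ] [-1.79886716e+02  4.93428438e-03  1.30545449e+01]
top carrier 0.89 [274.6 249.9] [223.5, 205.0, 326.6, 298.8] 7689 [ 93.  99. 101.] [ 0.5424 -0.0742]
top large_disc 0.79 [249.8 272.6] [240.7, 260.6, 261.0, 283.8] 323 [116. 121. 128.] [ 0.4933 -0.0178]
top large_disc 0.56 [294.6 277.3] [287.5, 267.4, 303.3, 282.6] 174 [115. 119. 127.] [ 0.4807 -0.1171]
top small_disc 0.66 [294.6 276.9] [287.4, 269.8, 305.1, 286.8] 171 [115. 119. 127.] [ 0.4815 -0.1172]
top small_disc 0.52 [362.4 202.4] [355.8, 197.5, 373.3, 210.9] 153 [77. 47. 21.] [ 0.6444 -0.2735]
top small_disc 0.49 [349.5 287.1] [344.0, 278.9, 354.7, 296.3] 167 [60. 28. 83.] [ 0.4564 -0.2383]
top small_disc 0.48 [384.4 271.4] [379.4, 266.1, 391.9, 279.2] 172 [  0.  109.5 109.5] [ 0.4894 -0.3167]
top white_lid 0.56 [202.3 274.8] [193.9, 265.6, 211.6, 285.0] 415 [168. 171. 167.] [0.4907 0.0878]
top pill_bottle 0.66 [346.3 243.4] [337.3, 236.6, 357.9, 250.5] 259 [145. 138. 137.] [ 0.5533 -0.2343]
top glass_jar 0.9 [289.1 189.5] [279.3, 179.1, 297.5, 205.1] 497 [120. 123. 123.] [ 0.6774 -0.1097]
top glass_jar 0.49 [274.7 249.8] [221.4, 207.1, 325.4, 296.3] 7656 [ 93.  99. 101.] [ 0.5426 -0.0743]
[ 0.51382491 -0.08751452  1.24266095]
side carrier 0.79 [306.  237.9] [241.4, 201.8, 370.1, 274.3] 6105 [132. 134. 132.] [ 0.5381 -0.0235]
side small_disc 0.52 [282.7 193.9] [277.2, 191.0, 289.7, 194.1] 82 [96. 63. 37.] [ 0.632  -0.2132]
side small_disc 0.4 [364.3 209.5] [356.0, 206.7, 373.8, 212.3] 106 [78. 39. 98.] [ 0.4517 -0.1825]
side white_lid 0.68 [319.  287.8] [301.1, 276.3, 334.0, 298.1] 587 [227. 225. 218.] [0.4843 0.1296]
side pill_bottle 0.76 [320.1 191.3] [310.8, 173.1, 323.6, 208.5] 497 [179. 157. 144.] [ 0.5574 -0.2536]
side glass_jar 0.56 [246.1 214.2] [232.8, 197.7, 257.6, 229.3] 663 [197. 194. 190.] [ 0.673  -0.0883]
[0.38563996 0.735535   0.42533793]
```

```bash
python3 - <<'E'
import cv2
a=cv2.imread("pics/top0.png")[160:310,180:400];cv2.imwrite("pics/t0c.png",cv2.resize(a,None,fx=3.6,fy=3.6,interpolation=cv2.INTER_CUBIC))
E
```

```text
(no output)
```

View pics/t0c.png

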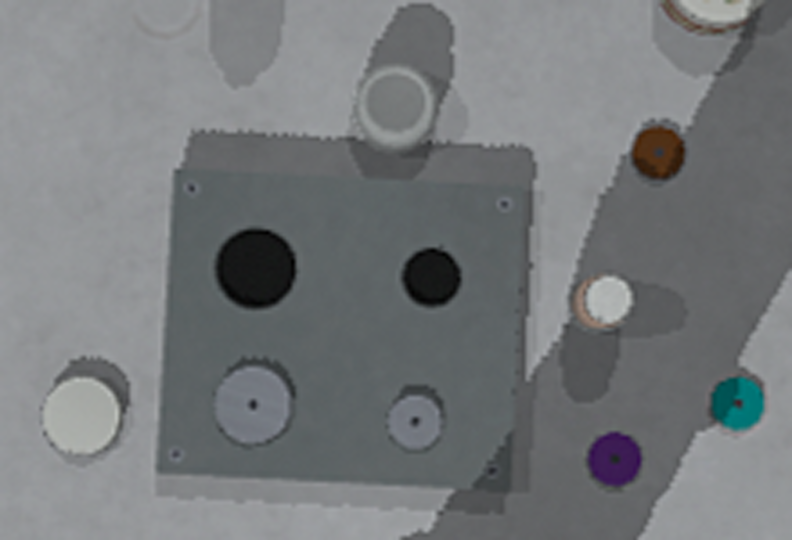

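View pics/side0.png

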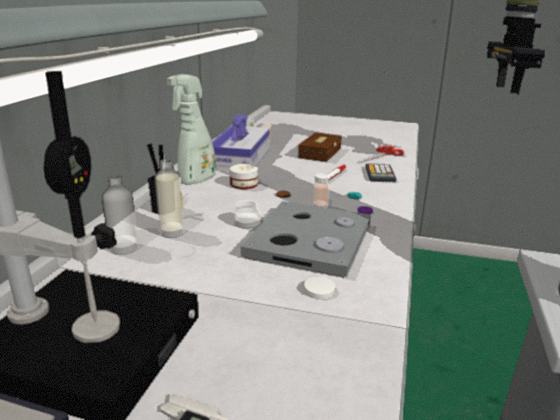

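Large disc at (250,272), small disc at (295,277), with pockets at (251,234) and (300,237). The steel discs on the plate fit the description. The brown (362,202), purple (350,287) and turquoise (384,271) look-alikes lie on the worktop and aren't part of the job.

```bash
python3 - <<'E'
from h import *
from scipy.spatial.transform import Rotation as R
o=get_obs();w=read_camera("wrist");t=read_camera("top")
V=np.array(w["view"]);c=-V[:3,:3].T@V[:3,3];T=R.from_euler("xyz",o["tool_rot"],degrees=True).as_matrix()
print(T.T@(c-o["tool_pos"]),T.T@(-V[2,:3]),w["intrinsics"],w["k1"])
D={"L":(250.3,272.2,.03),"S":(295.3,276.9,.03),"PL":(251.1,234.4,.024),"PS":(299.7,236.9,.024)}
for k,(u,v,z) in D.items(): print(k,at(t,(u,v),z).round(4))
E
```

```text
[ 0.07478199 -0.00083437 -0.16260126] [-2.72266301e-01 -8.74597413e-04  9.62221542e-01] [[350.79839215   0.         279.83048283]
 [  0.         350.79839215 207.36584555]
 [  0.           0.           1.        ]] -0.06767325140781108
L [ 0.4941 -0.019 ]
S [ 0.4815 -0.1188]
PL [ 0.5785 -0.022 ]
PS [ 0.5704 -0.1311]
```

Request:
play_rows(
  steps=[
    [[0,0,0,0,0,0.14,0.031],[0,0,0,0,0,0.14,0.031],[0.0214,-0.0364,0,0,0,0,0.031],[0.0214,-0.0364,0,0,0,0,0.031],[0.0214,-0.0364,0,0,0,0,0.031],[0.0214,-0.0364,0,0,0,0,0.031],[0.0214,-0.0364,0,0,0,0,0.031],[0.0214,-0.0364,0,0,0,0,0.031],[0.0214,-0.0364,0,0,0,0,0.031],[0.0214,-0.0364,0,0,0,0,0.031]],
  ],
  force=20,
)

```text
time_s: 1.8
tool_pos: [0.3337, -0.3498, 0.2229]
tool_rot: [180.0, -0.0, -3.0]
force: [1.0, -1.6, 0.2]
grip_width: 0.0311
grasp_force: 0.0
```

Request:
play_rows(
  steps=[
    [[0.0214,-0.0364,0,0,0,0,0.031],[0.0214,-0.0364,0,0,0,0,0.031],[0.0214,-0.0364,0,0,0,0,0.031],[0.0214,-0.0364,0,0,0,0,0.031],[0.0214,-0.0364,0,0,0,0,0.031],[0.0214,-0.0364,0,0,0,0,0.031],[0.0214,-0.0364,0,0,0,0,0.031],[0.0214,-0.0364,0,0,0,0,0.031],[0,0,0,0,0,0,0.031],[0,0,0,0,0,0,0.031]],
  ],
)

```text
time_s: 2.8
tool_pos: [0.5192, -0.0686, 0.2225]
tool_rot: [180.0, 0.0, -2.8]
force: [0.2, -0.5, -0.9]
grip_width: 0.0309
grasp_force: 0.0
```

```bash
cat >> h.py <<'E'
def scan(fn=None,pk=True):
    cam=read_camera("wrist");g=cv2.cvtColor(cam["frame"],cv2.COLOR_RGB2GRAY);out={}
    def fit(m,z,top):
        cs,_=cv2.findContours(m.astype(np.uint8),0,cv2.CHAIN_APPROX_NONE);c=cv2.convexHull(max(cs,key=cv2.contourArea))[:,0].astype(float)
        P=np.array([at(cam,p,z) for p in c]);A=np.c_[2*P,np.ones(len(P))];x=np.linalg.lstsq(A,(P**2).sum(1),rcond=None)[0]
        return x[:2],2e3*np.sqrt(x[2]+x[:2]@x[:2])
    for n in("large_disc","small_disc"):
        for r in silhouettes("wrist",n)[:3]:
            c,d=fit(np.array(r["pixels"]),.028,1);print(n,round(r["p"],2),np.array(r["extent"]).round(),c.round(4),"d",d.round(1))
    if pk:
        cs,_=cv2.findContours((g<38).astype(np.uint8),0,cv2.CHAIN_APPROX_NONE)
        for c in cs:
            if cv2.contourArea(c)>1500:
                m=cv2.drawContours(np.zeros(g.shape,np.uint8),[c],-1,1,-1);p,d=fit(m,.024,0);print("dark",cv2.boundingRect(c),p.round(4),"d",d.round(1))
    if fn: cv2.imwrite(fn,cam["frame"][...,::-1])
    o=get_obs();print("t",o["time_s"],"tcp",o["tool_pos"].round(4),o["tool_rot"].round(1),"F",o["force"].round(1))
    return cam
E
python3 -c "
from h import *
scan('pics/w1.png')"
```

```text
large_disc 0.69 [210. 182. 255. 230.] [ 0.4965 -0.0166] d 47.8
small_disc 0.89 [488. 180. 514. 208.] [ 0.4961 -0.3047] d 31.7
small_disc 0.81 [457.  30. 494.  62.] [ 0.6465 -0.2638] d 32.5
small_disc 0.68 [311. 196. 343. 231.] [ 0.4837 -0.1166] d 34.3
dark (333, 251, 161, 93) [ 0.3516 -0.2176] d 192.5
dark (0, 251, 560, 169) [ 0.1335 -0.0418] d 739.9
t 2.95 tcp [ 0.5185 -0.0712  0.2224] [179.9   0.   -3.1] F [ 0.4 -1.1 -0. ]
```

View pics/w1.png

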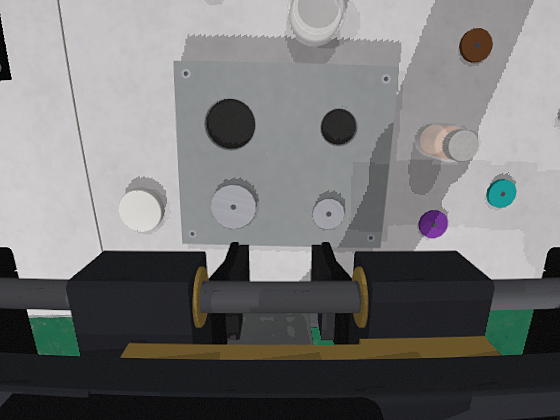

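Wrist view: large disc (234,206), small disc (328,214), large pocket (230,124), small pocket (338,127). Fingertips point at (280,247).

```bash
sed -i 's/(g<38)/((g<75)\&(np.arange(420)[:,None]<235))/; s/>1500/>600/' h.py
python3 -c "
from h import *
scan()"
```

```text
large_disc 0.56 [208. 183. 251. 227.] [ 0.4966 -0.0169] d 47.6
small_disc 0.94 [456.  22. 490.  65.] [ 0.6464 -0.2635] d 32.5
small_disc 0.71 [486. 178. 514. 208.] [ 0.4964 -0.3051] d 32.0
small_disc 0.64 [412. 206. 445. 240.] [ 0.4654 -0.2308] d 33.3
dark (318, 108, 35, 36) [ 0.5731 -0.1292] d 35.6
dark (202, 98, 50, 51) [ 0.5815 -0.0203] d 49.6
dark (456, 26, 34, 35) [ 0.6467 -0.266 ] d 32.7
t 3.1 tcp [ 0.5187 -0.0709  0.2226] [180.    0.   -3.1] F [-0.5  0.8  0.3]
```

Request:
play_rows(
  steps=[
    [[-0.0111,-0.0087,0.027,0,0,0,0.031],[-0.0111,-0.0087,0.027,0,0,0,0.031],[-0.0111,-0.0087,0.027,0,0,0,0.031],[-0.0111,-0.0087,0.027,0,0,0,0.031],[-0.0111,-0.0087,0.027,0,0,0,0.031],[-0.0111,-0.0087,0.027,0,0,0,0.031],[0,0,0,0,0,0,0.031],[0,0,0,0,0,0,0.031],[0,0,0,0,0,0,0.031]],
  ],
)

```text
time_s: 4.0
tool_pos: [0.4573, -0.0148, 0.0622]
tool_rot: [180.0, -0.2, -3.1]
force: [-0.6, 0.1, 0.1]
grip_width: 0.0311
grasp_force: 0.0
```

```bash
python3 -c "
from h import *
scan('pics/w2.png')"
```

```text
large_disc 0.92 [238. 129. 321. 215.] [ 0.4965 -0.0168] d 48.4
small_disc 0.76 [422. 156. 485. 214.] [ 0.4838 -0.1171] d 35.1
small_disc 0.29 [239. 130. 323. 214.] [ 0.4965 -0.0169] d 47.8
dark (450, 0, 65, 58) [ 0.5731 -0.1295] d 36.7
dark (232, 0, 96, 64) [ 0.581  -0.0203] d 50.2
t 4.15 tcp [ 0.4568 -0.0145  0.0618] [180.   -0.2  -3. ] F [ 1.3 -0.5  0.3]
```

View pics/w2.png

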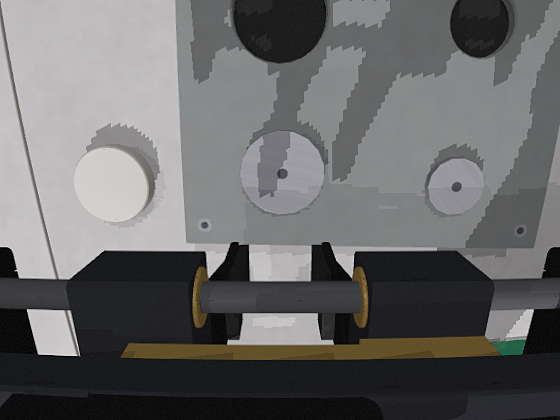

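Request:
play_rows(
  steps=[
    [[0,0.0003,0.015,0,0,0,0.031],[0,0,0.015,0,0,0,0.031],[0,0,0.005,0,0,0,0.031],[0,0,0,0,0,0,0.031],[0,0,0,0,0,0,0.031]],
  ],
)

```text
time_s: 4.65
tool_pos: [0.4559, -0.0142, 0.0262]
tool_rot: [180.0, -0.1, -3.0]
force: [-0.4, -0.2, 0.7]
grip_width: 0.0312
grasp_force: 0.0
```

Request:
play_rows(
  steps=[
    [[0.005,0,0,0,0,0,0.031],[0.005,0,0,0,0,0,0.031],[0.005,0,0,0,0,0,0.031],[0.005,0,0,0,0,0,0.031],[0.005,0,0,0,0,0,0.031],[0.005,0,0,0,0,0,0.031],[0.005,0,0,0,0,0,0.031],[0.005,0,0,0,0,0,0.031],[0,0,0,0,0,0,0.031]],
  ],
)

```text
time_s: 5.55
tool_pos: [0.4962, -0.0162, 0.0256]
tool_rot: [-180.0, -0.1, -3.0]
force: [-1.0, 0.6, 0.4]
grip_width: 0.0309
grasp_force: 0.0
```

```bash
python3 -c "
from h import *
scan('pics/w3.png')"
```

```text
large_disc 0.78 [230. 160. 331. 259.] [ 0.5235 -0.0164] d 48.4
small_disc 0.62 [455. 244. 512. 279.] [ 0.4878 -0.1183] d 29.4
dark (480, 53, 74, 80) [ 0.5737 -0.1288] d 35.3
dark (225, 24, 111, 116) [ 0.5817 -0.02  ] d 49.5
t 5.7 tcp [ 0.4954 -0.0162  0.0255] [-180.   -0.   -3.] F [0.6 0.3 0.1]
```

Request:
play_rows(
  steps=[
    [[0.005,0.0001,0,0,0,0,0.031],[0.005,0.0001,0,0,0,0,0.031],[0.005,0.0001,0,0,0,0,0.031],[0.005,0.0001,0,0,0,0,0.031],[0.005,0.0001,0,0,0,0,0.031],[0.005,0.0001,0,0,0,0,0.031],[0.005,0.0001,0,0,0,0,0.031],[0.005,0,0,0,0,0,0.031],[0.005,0,0,0,0,0,0.031],[0.005,0,0,0,0,0,0.031],[0,0,0,0,0,0,0.031]],
  ],
)

```text
time_s: 6.8
tool_pos: [0.546, -0.0196, 0.0257]
tool_rot: [-180.0, -0.1, -3.0]
force: [-0.3, 0.6, -0.4]
grip_width: 0.0307
grasp_force: 0.0
```

```bash
python3 -c "
from h import *
scan('pics/w4.png')"
```

```text
large_disc 0.83 [228. 162. 328. 259.] [ 0.5735 -0.0199] d 48.3
dark (465, 161, 67, 68) [ 0.5733 -0.1287] d 34.9
dark (228, 139, 104, 63) [ 0.582  -0.0203] d 49.6
t 6.95 tcp [ 0.5451 -0.0196  0.0255] [180.  -0.  -3.] F [-0.   0.2  0.2]
```

View pics/w4.png

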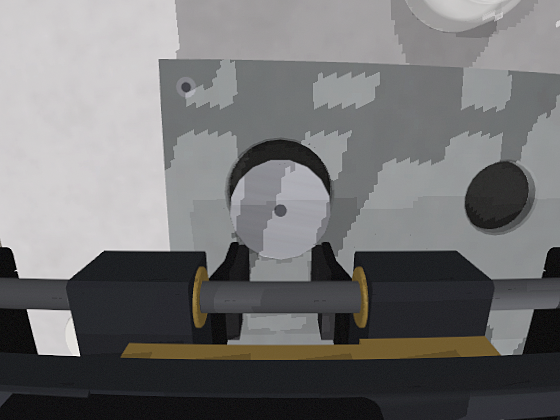

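The large disc overlaps its pocket and is centred sideways: disc (280,209), pocket rim top (280,140). Pushing the last 8–9 mm slowly.

Request:
play_rows(
  steps=[
    [[0.0015,0,0,0,0,0,0.031],[0.0015,0,0,0,0,0,0.031],[0.0015,0,0,0,0,0,0.031],[0.0015,0,0,0,0,0,0.031],[0.001,0,0,0,0,0,0.031],[0.001,0,0,0,0,0,0.031],[0.0005,0,0,0,0,0,0.031],[0,0,0,0,0,0,0.031],[0,0,0,0,0,0,0.031]],
  ],
)

```text
time_s: 7.85
tool_pos: [0.5537, -0.02, 0.0256]
tool_rot: [180.0, -0.0, -3.0]
force: [-0.4, 0.5, -0.5]
grip_width: 0.0311
grasp_force: 0.0
```

```bash
python3 -c "
from h import *
scan('pics/w5.png')"
```

```text
large_disc 0.9 [233. 161. 329. 256.] [ 0.5816 -0.0202] d 47.1
dark (463, 177, 66, 58) [ 0.573  -0.1289] d 35.6
t 8.0 tcp [ 0.5536 -0.02    0.0255] [180.  -0.  -3.] F [-0.6 -0.3 -0.4]
```

View pics/w5.png

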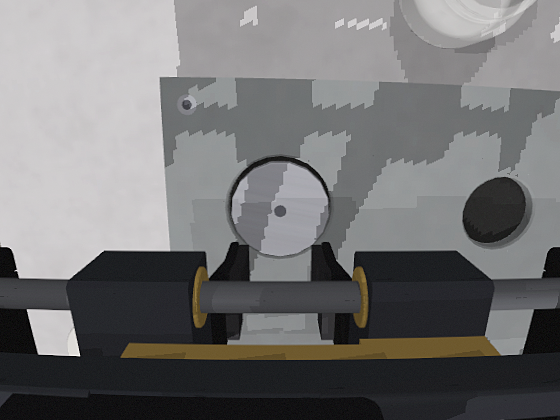

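The large disc has dropped in: the rim shows all round at (280,208), and its apparent diameter shrank as expected. Next, the small disc.

Request:
play_rows(
  steps=[
    [[-0.001,0,-0.01,0,0,0,0.031],[0,0,-0.03,0,0,0,0.031],[0,0,0,0,0,0.08,0.022],[-0.0181,0.0211,0,0,0,0,0.022],[-0.0181,0.0211,0,0,0,0,0.022],[-0.0181,0.0211,0,0,0,0,0.022],[-0.0181,0.0211,0,0,0,0,0.022],[-0.0171,0.0211,0,0,0,0,0.022],[0,0,0,0,0,0,0.022],[0,0,0,0,0,0,0.022],[0,0,0,0,0,0,0.022]],
  ],
)

```text
time_s: 9.1
tool_pos: [0.4511, -0.112, 0.0662]
tool_rot: [-180.0, -0.1, -7.5]
force: [0.9, 0.3, -0.7]
grip_width: 0.0224
grasp_force: 0.0
```

```bash
python3 -c "
from h import *
scan('pics/w6.png')"
```

```text
large_disc 0.83 [ 47.   0. 129.  80.] [ 0.5793 -0.0231] d 47.2
small_disc 0.72 [253. 153. 311. 210.] [ 0.4839 -0.1167] d 33.7
dark (447, 165, 42, 49) [ 0.4642 -0.2294] d 28.8
dark (252, 0, 67, 52) [ 0.5726 -0.1298] d 35.7
t 9.25 tcp [ 0.4507 -0.1118  0.0657] [-180.    -0.    -7.5] F [ 0.5 -0.5  0.4]
```

Request:
play_rows(
  steps=[
    [[0,0.0013,0.015,0,0,0,0.022],[0,0,0.015,0,0,0,0.022],[0,0,0.01,0,0,0,0.022],[0,0,0,0,0,0,0.022],[0.005,0,0,0,0,0,0.022],[0.005,0,0,0,0,0,0.022],[0.005,0,0,0,0,0,0.022],[0.005,0,0,0,0,0,0.022],[0.005,0,0,0,0,0,0.022],[0.005,0,0,0,0,0,0.022],[0.005,0,0,0,0,0,0.022],[0.005,0,0,0,0,0,0.022]],
  ],
)

```text
time_s: 10.45
tool_pos: [0.4899, -0.1194, 0.0255]
tool_rot: [180.0, 0.0, -7.6]
force: [-0.2, 0.5, 0.3]
grip_width: 0.022
grasp_force: 0.2
```

```bash
python3 -c "
from h import *
scan('pics/w7.png')"
```

```text
large_disc 0.75 [  0.  55.  99. 158.] [ 0.58   -0.0239] d 47.5
small_disc 0.68 [465. 240. 526. 280.] [ 0.4724 -0.2274] d 30.0
small_disc 0.63 [243. 186. 316. 257.] [ 0.5117 -0.1212] d 34.5
dark (241, 44, 80, 83) [ 0.5732 -0.1298] d 35.2
t 10.6 tcp [ 0.4899 -0.1193  0.0255] [-180.    -0.    -7.6] F [-0.1  0.2 -0.4]
```

Request:
play_rows(
  steps=[
    [[0.005,0,0,0,0,0,0.022],[0.005,0,0,0,0,0,0.022],[0.005,0,0,0,0,0,0.022],[0.005,0,0,0,0,0,0.022],[0.005,0,0,0,0,0,0.022],[0.005,0,0,0,0,0,0.022],[0.005,0,0,0,0,0,0.022],[0.005,0,0,0,0,0,0.022],[0.005,0,0,0,0,0,0.022],[0.005,0,0,0,0,0,0.022],[0.003,0,0,0,0,0,0.022],[0,0,0,0,0,0,0.022]],
  ],
)

```text
time_s: 11.8
tool_pos: [0.5425, -0.1263, 0.0256]
tool_rot: [-180.0, -0.0, -7.6]
force: [0.1, 0.2, 0.1]
grip_width: 0.0222
grasp_force: 0.0
```

```bash
python3 -c "
from h import *
scan('pics/w8.png')"
```

```text
large_disc 0.9 [ 19. 167. 113. 260.] [ 0.5817 -0.0242] d 47.7
small_disc 0.92 [515.   0. 560.  44.] [ 0.6428 -0.2542] d 23.8
small_disc 0.81 [245. 187. 314. 254.] [ 0.5649 -0.1279] d 34.3
small_disc 0.78 [466. 320. 508. 356.] [ 0.4807 -0.2314] d 25.2
dark (244, 164, 75, 48) [ 0.574 -0.13 ] d 35.5
dark (517, 0, 43, 44) [ 0.6431 -0.2573] d 24.5
t 11.95 tcp [ 0.5419 -0.1263  0.0255] [180.    0.   -7.6] F [-0.2 -0.5 -0.6]
```

View pics/w8.png

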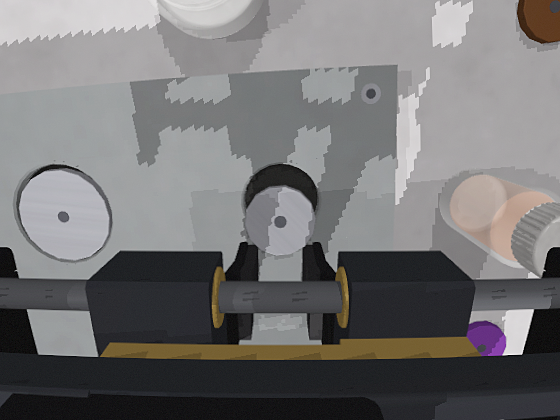

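The small disc (280,221) overlaps its pocket (281,200). The large disc at (64,216) sits in its pocket. Final 9 mm.

Request:
play_rows(
  steps=[
    [[0.0015,0.0002,0,0,0,0,0.022],[0.0015,0.0002,0,0,0,0,0.022],[0.0015,0,0,0,0,0,0.022],[0.0015,0,0,0,0,0,0.022],[0.001,0,0,0,0,0,0.022],[0.001,0,0,0,0,0,0.022],[0.0008,0,0,0,0,0,0.022],[0,0,0,0,0,0,0.022],[0,0,0,0,0,0,0.022]],
  ],
)

```text
time_s: 12.85
tool_pos: [0.5506, -0.1278, 0.0255]
tool_rot: [180.0, 0.0, -7.6]
force: [-0.2, 0.2, -0.2]
grip_width: 0.0218
grasp_force: 0.1
```

```bash
python3 -c "
from h import *
scan('pics/w9.png')"
```

```text
large_disc 0.58 [ 20. 184. 112. 276.] [ 0.582  -0.0241] d 47.4
small_disc 0.92 [469. 330. 502. 355.] [ 0.486  -0.2329] d 20.5
small_disc 0.87 [514.   0. 560.  62.] [ 0.6459 -0.2565] d 28.5
small_disc 0.71 [244. 187. 316. 255.] [ 0.5728 -0.1297] d 34.0
dark (514, 0, 46, 60) [ 0.6464 -0.2596] d 28.8
t 13.0 tcp [ 0.5506 -0.1279  0.0255] [180.    0.   -7.6] F [-0.7  0.   0. ]
```

View pics/w9.png

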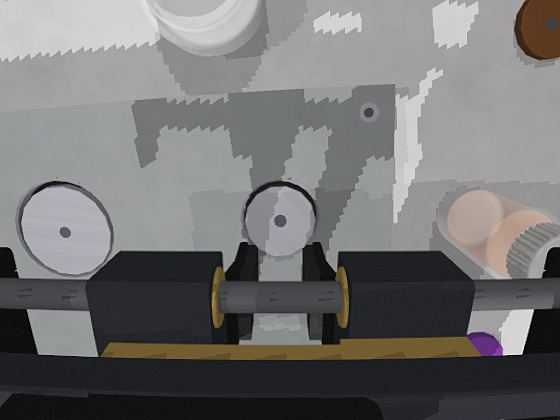

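The small disc (280,218) is over its pocket with the rim visible at the front, but its size suggests it may not have dropped fully. Nudging 1 mm more, then lifting to check.

Request:
play_rows(
  steps=[
    [[0.0006,0,0,0,0,0,0.022],[0.0006,0,0,0,0,0,0.022],[0,0,0,0,0,0,0.022],[-0.002,0,-0.01,0,0,0,0.022],[-0.003,0,-0.03,0,0,0,0.022],[-0.01,-0.02,-0.03,0,0,0,0.022],[-0.01,-0.02,0,0,0,0,0.022],[0,0,0,0,0,0,0.022],[0,0,0,0,0,0,0.022]],
  ],
)

```text
time_s: 13.9
tool_pos: [0.5324, -0.0852, 0.0961]
tool_rot: [179.9, -0.0, -7.5]
force: [-0.5, -0.8, -0.3]
grip_width: 0.022
grasp_force: 0.0
```

```bash
python3 -c "
from h import *
c=scan();cv2.imwrite('pics/w10.png',cv2.resize(c['frame'][60:260,150:420,::-1],None,fx=2.9,fy=2.9,interpolation=2))"
```

```text
large_disc 0.68 [142. 126. 215. 199.] [ 0.5808 -0.0222] d 47.9
large_disc 0.35 [ 46. 254.  99. 317.] [0.5107 0.076 ] d 35.9
small_disc 0.83 [466. 252. 505. 278.] [ 0.4734 -0.2287] d 28.6
small_disc 0.67 [311. 126. 365. 177.] [ 0.5744 -0.129 ] d 33.3
small_disc 0.67 [508.   0. 556.  42.] [ 0.6468 -0.2592] d 33.4
dark (509, 0, 49, 40) [ 0.6469 -0.2623] d 32.9
t 14.05 tcp [ 0.5322 -0.0863  0.0952] [180.    0.   -7.7] F [-0.4  0.3 -0.4]
```

View pics/w10.png

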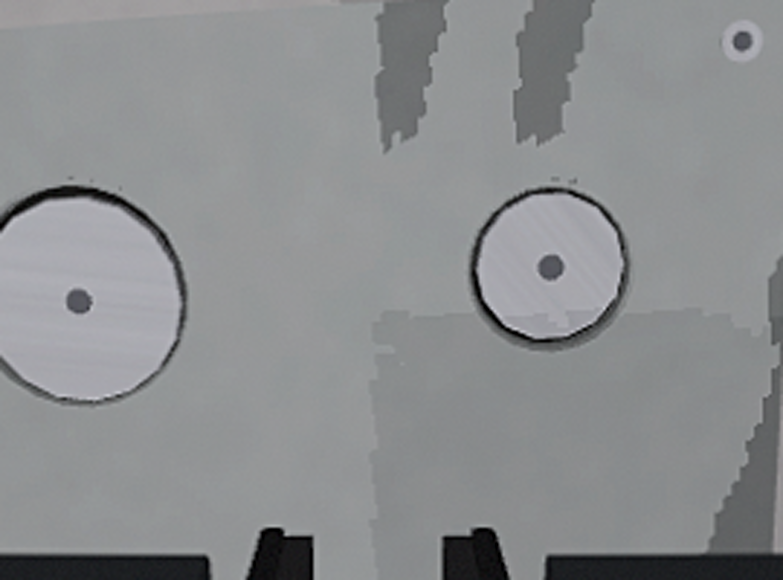

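The small disc is seated, with an even rim all round at crop (550,265). The large disc (crop 80,300) looks seated but sits against the rear wall. I'll sweep the fingers just above plate level behind it: this passes free if it's flush and drops it in if it isn't.

Request:
play_rows(
  steps=[
    [[0.001,-0.034,0,0,0,0,0.031],[0,-0.034,0,0,0,0,0.031],[-0.002,0,0.025,0,0,0,0.031],[0,0,0.025,0,0,0,0.031],[0,0,0.0195,0,0,0,0.031],[0,0,0,0,0,0,0.031],[0.004,0,0,0,0,0,0.031],[0.004,0,0,0,0,0,0.031],[0.004,0,0,0,0,0,0.031],[0.003,0,0,0,0,0,0.031],[0.002,0,0,0,0,0,0.031],[0,0,0,0,0,0,0.031]],
  ],
)

```text
time_s: 15.25
tool_pos: [0.5575, -0.0198, 0.026]
tool_rot: [-180.0, -0.0, -7.6]
force: [-0.2, 0.2, -0.2]
grip_width: 0.031
grasp_force: 0.0
```

```bash
python3 -c "
from h import *
scan()"
```

```text
large_disc 0.72 [228. 170. 324. 262.] [ 0.5818 -0.0204] d 46.7
small_disc 0.9 [459. 170. 529. 233.] [ 0.5754 -0.1265] d 34.0
t 15.4 tcp [ 0.557  -0.0197  0.026 ] [180.    0.   -7.6] F [-0.2  1.  -0.7]
```

Request:
play_rows(
  steps=[
    [[0.002,0,0,0,0,0,0.031],[0.002,0,0,0,0,0,0.031],[0.002,0,0,0,0,0,0.031],[0,0,0,0,0,0,0.031]],
  ],
)

```text
time_s: 15.8
tool_pos: [0.5635, -0.0206, 0.0261]
tool_rot: [-180.0, -0.0, -7.6]
force: [-0.4, -0.0, -0.0]
grip_width: 0.0309
grasp_force: 0.0
```

```bash
python3 -c "
from h import *
scan()"
```

```text
large_disc 0.78 [228. 183. 325. 277.] [ 0.582  -0.0204] d 47.2
small_disc 0.67 [458. 180. 526. 244.] [ 0.5754 -0.1264] d 34.3
t 15.95 tcp [ 0.5631 -0.0206  0.026 ] [180.    0.   -7.6] F [ 0.  -0.1 -0.2]
```

The fingers passed 9 mm over the large disc's rim with no force, so it lies flush. Lifting clear.

Request:
play_rows(
  steps=[
    [[0,0,-0.02,0,0,0,0.031],[0,0,-0.04,0,0,0,0.031],[0,0.02,-0.04,0,0,0,0.031],[-0.01,0.02,-0.04,0,0,0,0.031],[-0.02,0,0,0,0,0,0.031],[0,0,0,0,0,0,0.031],[0,0,0,0,0,0,0.031]],
  ],
)

```text
time_s: 16.65
tool_pos: [0.528, -0.0562, 0.1657]
tool_rot: [180.0, -0.0, -7.6]
force: [-0.2, 0.3, -0.5]
grip_width: 0.0306
grasp_force: 0.0
```

```bash
python3 -c "
from h import *
scan()
print(sign_off())"
```

```text
large_disc 0.74 [205. 110. 258. 170.] [ 0.5809 -0.021 ] d 47.2
small_disc 0.9 [493.   0. 532.  46.] [ 0.6462 -0.2612] d 33.6
small_disc 0.8 [531. 177. 560. 210.] [ 0.4983 -0.3008] d 32.7
small_disc 0.67 [455. 217. 492. 250.] [ 0.4673 -0.2287] d 33.2
dark (492, 4, 39, 41) [ 0.6469 -0.2635] d 32.8
t 16.8 tcp [ 0.5282 -0.0558  0.1651] [-1.8e+02  1.0e-01 -7.5e+00] F [-0.1 -0.1 -1. ]
the job is handed in; nothing more can be done
None
```

I pushed both discs into their own pockets and handed the job in at about 17 s. A finger sweep over the large disc met no resistance, so it lies flush; the small disc I checked only in the camera picture. I lifted neither disc and never went near the lid, bottle or jar; hand-in gave no verdict.

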